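# Plug in the charger and set the power block's rocker switches

### The job

Plug the black charger fully home into the one open socket of the power block on the worktop, making sure that socket is switched off while you plug it in. Then set the row of four rockers so that the two sockets in use (the charger's and the white repeater's) are on and the two blanked-off ones are off, let go of everything, and leave the tub, mug and spice jar where they stand.

Things in the scene. Friction and masses are not known exactly. Their poses are not given: they have to be found in the camera images.
- power_block: Low dark power block screwed to the worktop, 126 (x) x 246 (y) x 40 mm high. Origin: centre of its underside; x points away from the robot, y left along its row, z up. Four socket bays along the far side (x = +33 mm; bay 1 at y = +87, 2 at +29, 3 at -29, 4 at -87 mm), each with its rocker 70 mm in front of it. In varying order they hold the open socket, the repeater and two covers.
- socket_mouth (a point): Centre of the top face (40 mm up, flush with the block) of the one open socket, a white 50 x 50 mm insert with three slots 21 mm deep; axes as the power block's. Line slots 9 (x) x 12 (y) mm at x = -11, y = +12.5 and -12.5 mm; earth slot 13 (x) x 9 (y) mm at x = +12, y = 0. The charger's pins have 2 mm to spare on each side.
- repeater_top (a point): Centre of the top of the white network repeater, a block 46 (x) x 48 (y) x 46 mm high with vents and two folded grey aerials, plugged fixedly into one of the bays; its top is 46.5 mm above the power block's top face. It must be powered.
- charger_center (a point): Centre of the loose black charger's body, 46 (x) x 50 (y) x 42 mm high, 0.11 kg; two USB ports on its top towards -x, a green lamp towards +x. Starts upright on its pins in front of the power block, this point 39 mm up, turned up to 0.5 rad; topples if pushed. Plugged in, its axes match the socket's (it fits only this way round) and this point is 21 mm above socket_mouth; no clip holds it.
- switch1 (a joint): Rocker of bay 1 (leftmost), rad: 0 = off (half nearer the robot down), 0.32 = on (half nearer the sockets down; the near half then stands up and shows a red end face). It snaps over the middle (0.16) to either end and stays there; starts at either.
- switch2 (a joint): Rocker of bay 2 (second from the left), as switch1.
- switch3 (a joint): Rocker of bay 3 (third from the left), as switch1.
- switch4 (a joint): Rocker of bay 4 (rightmost), as switch1.
- rocker1 (a point): Middle of rocker 1 on its hinge line and top surface, 43 mm up; axes as the power block's. White, 41 (x) x 25 (y) mm, V-shaped: the pressed half lies level at this height, the raised half slopes up 6.5 mm to its outer end. Pressing that half straight down about 15 mm from this point with some 3 N snaps it over; it stops dead when level.
- rocker2 (a point): Middle of rocker 2, likewise.
- rocker3 (a point): Middle of rocker 3, likewise.
- rocker4 (a point): Middle of rocker 4, likewise.
- tub_1: Bystander: small white dessert tub with red fruit on it, 72 mm wide, 71 mm high, near the front edge on the left; origin at its underside.
- mug_1: Bystander: cream mug with a brown rim line, 78 mm wide, 101 mm high, on the sink's drainer to the left; origin at its underside.
- spice_jar_1: Bystander: spice jar with a black cap, 41 mm wide, 105 mm high, in the front right corner; origin at its underside.
- charger: The same charger: origin between the ends of its pins, 39 mm under charger_center. Three brass pins 18 mm long stand out underneath: line pins 5 (x) x 8 (y) mm at x = -11, y = +12.5 and -12.5 mm, earth pin 9 (x) x 5 (y) mm at x = +12, y = 0.
- cover_a: One of two sockets blanked off by a flat blue-grey cover, 44 x 44 mm, standing 8 mm above the power block; fixed. Origin 12 mm above the worktop, under its middle.
- cover_b: The other blanked-off socket, likewise.
Things that resemble listed ones, but are neither listed nor needed, are in the scene too. Leave any turquoise look-alike of the charger alone.

How it is judged:
On the way:
1. the charger is fully home in the open socket while that socket's rocker is off (z of charger_center in the frame of socket_mouth below 0.0235 m and horizontal distance between charger_center and socket_mouth below 0.005 m and angle between charger_center's own z axis and vertical below 0.06 rad and ((horizontal distance between socket_mouth and rocker1 below 0.08 m and value of joint switch1 below 0.06 rad) or (horizontal distance between socket_mouth and rocker2 below 0.08 m and value of joint switch2 below 0.06 rad) or (horizontal distance between socket_mouth and rocker3 below 0.08 m and value of joint switch3 below 0.06 rad) or (horizontal distance between socket_mouth and rocker4 below 0.08 m and value of joint switch4 below 0.06 rad))), for 0.2 s.
At the end, for the whole second after the job is handed in: The charger is at rest, fully home in the open socket (underside within 2.5 mm of its face, 5 mm sideways, 0.06 rad of upright); the rockers of the open socket and of the repeater are on (over 0.26 rad), the two of the covers off (under 0.06 rad) (z of charger_center in the frame of socket_mouth below 0.0235 m and horizontal distance between charger_center and socket_mouth below 0.005 m and angle between charger_center's own z axis and vertical below 0.06 rad and linear speed of charger below 0.02 m/s and ((horizontal distance between any of socket_mouth, repeater_top and rocker1 below 0.08 m and value of joint switch1 above 0.26 rad) or (horizontal distance between each of socket_mouth, repeater_top and rocker1 above 0.08 m and value of joint switch1 below 0.06 rad)) and ((horizontal distance between any of socket_mouth, repeater_top and rocker2 below 0.08 m and value of joint switch2 above 0.26 rad) or (horizontal distance between each of socket_mouth, repeater_top and rocker2 above 0.08 m and value of joint switch2 below 0.06 rad)) and ((horizontal distance between any of socket_mouth, repeater_top and rocker3 below 0.08 m and value of joint switch3 above 0.26 rad) or (horizontal distance between each of socket_mouth, repeater_top and rocker3 above 0.08 m and value of joint switch3 below 0.06 rad)) and ((horizontal distance between any of socket_mouth, repeater_top and rocker4 below 0.08 m and value of joint switch4 above 0.26 rad) or (horizontal distance between each of socket_mouth, repeater_top and rocker4 above 0.08 m and value of joint switch4 below 0.06 rad))); the robot touches nothing.
It fails at once if the tub is pushed or knocked over (moved more than 30 mm) (distance of tub_1 from where it was at the start of the episode above 0.03 m).
It fails at once if the mug is pushed or knocked over (moved more than 30 mm) (distance of mug_1 from where it was at the start of the episode above 0.03 m).
It fails at once if the spice jar is pushed or knocked over (moved more than 30 mm) (distance of spice_jar_1 from where it was at the start of the episode above 0.03 m).
It also fails if it takes over 61 s, if anything falls off the work surface, if the arm or the gripper's body presses on something with over 40 N, if the wrist force passes 120 N, or if a joint passes its speed limit or range.

### The arm

A 6-joint arm with a two-finger parallel gripper is mounted at the origin on a cart in front of the work surface, level with it; the furniture and walls round the work are solid. World frame = base frame: x ahead of the robot, y to its left, z up, the work surface at z = 0. Lengths are in m, angles in rad, forces in N, time in s.
With the tool pointing down it reaches from about 0.375 to 0.9 m from the base axis. Payload 3.1 kg.
Tool frame: the origin (TCP) lies on the centre line of the jaws, within the pads' length; the fingertips stand robot.nose_length ahead of it and the grasp point (between the pads) lies 6 mm ahead of it (robot.nose_length is the distance from the TCP to the fingertips, in m); z points along the fingers, y is the line along which they close (so a half turn about z gives the same grasp; the last joint's range is limited). The gripper opens to 87 mm and grips with 3 to 60 N. Pads are 19 mm wide; open, the fingers measure 117 mm over their backs; the gripper's body (75 mm by 190 mm) begins 51 mm behind the grasp point.
Start: joints at [-0.178, 0.527, 1.433, -0, 1.181, -0.178], TCP at [0.625, 0, 0.248] pointing down, gripper open.
Joint ranges: [-3.08, 3.08], [-0.75, 2.2], [0.22, 2.44], [-1.43, 4.57], [0, 2.65], [-2.85, 2.85]. Speed limits (rad/s): [2.79, 2.79, 3.14, 3.14, 3.14, 3.14].

### API

Orientations are given as a unit quaternion [x, y, z, w].
In Python, from rig import robot gives the robot as it stands.
- The arm moves only by the shell command python3 -m crank 'ROWS' [FORCE]. ROWS is JSON, one flat list of numbers, 7 for each row, row after row: the shift along the tool's x, y, z in mm, then the turn, a rotation vector about the tool's x, y, z in degrees, then the closure in counts, from 0 (fully open) to 255 (shut). In form: [x, y, z, ax, ay, az, fingers, x, y, z, ax, ay, az, fingers, ...]. A call has exactly 5 rows; each row is the pose to reach, as a shift and turn from the pose commanded when the call began, along the tool's axes at that moment; what a row does not reach only later rows make up. A row lasts 1/12 s, in which the tool goes at most 41.7 mm and 7.16 degrees, less where a joint would pass 70% of its speed; a pose out of reach is approached as far as the arm can. A call with a gripper value outside its range is refused whole. The fingers move at their own pace and stop on an object; FORCE is the grip in N (left out, the last holds). Time passes only in rows, so rows that repeat a pose let the fingers close, or fill a call up. It gives the time, the measured TCP pose, the force, the opening and the grip force at its end, in the units of the state.
- robot.get_obs(): the state, without advancing time (a new reading comes with each control period).
- robot.camera(name): name is "scene" or "side" or "wrist"; returns a dict with "pixels" (384x512x3 uint8, red, green, blue), "intrinsics" (3x3 intrinsics, pixels), "extrinsics" (4x4, takes a point from camera to world coordinates); the wrist camera has in their place "mount" (4x4, takes a point from camera to tool coordinates, whose origin is the TCP and whose axes are the flange's). Camera axes: x right, y down, z forward; pixel columns grow to the right and rows downward; lengths in m; the calibration is good to about 2 mm. A picture is of the moment at which its call begins: read the wrist's pose just before it. There is no depth.
- robot.hand_in(): hands the job in; it is judged then, once.
The state is a dict: "time": time; "q": joint angles; "joint_velocities": joint speeds; "joint_torque": joint torques, N m; "position": TCP position; "tool_rot": TCP orientation; "ft_force": force on the tool from outside, world axes, zero at the start; "moment": the same for the moment, N m; "grip_width": finger opening in m; "grip_force": force on a finger pad.
Only numpy, scipy, OpenCV 4.12 (cv2) and the standard library are available. Lean on these libraries where they do the work, as an engineer would, in place of code of your own. Each camera call takes 0.05 s, during which the arm holds its last target. There are 200 camera calls.

## Working session

There is one attempt and no reset: what is moved stays moved. The work goes in short steps, Python scripts to look and compute and a shell command to move; the robot and the scene stay as the last step left them, time stands still between calls to the robot, and variables do not carry over. Pictures are saved under pics/ and viewed, at most 10 in all, crops included, and the job is handed in when it is done.

```bash
mkdir -p pics; ls; cat > h.py <<'E'
import numpy as np, cv2
from rig import robot
from scipy.spatial.transform import Rotation as R
def snap(name,fn=None):
    o=robot.get_obs(); c=robot.camera(name); im=c["pixels"][:,:,::-1].copy()
    K=np.array(c["intrinsics"])
    if "extrinsics" in c: T=np.array(c["extrinsics"])
    else:
        W=np.eye(4);W[:3,:3]=R.from_quat(o["tool_rot"]).as_matrix();W[:3,3]=o["position"]
        T=W@np.array(c["mount"])
    if fn: cv2.imwrite("pics/"+fn,im); np.savez("pics/"+fn+".npz",K=K,T=T,im=im)
    return im,K,T
def ray(K,T,uv,z):
    d=T[:3,:3]@np.linalg.solve(K,[uv[0],uv[1],1.]); p=T[:3,3]
    return p+d*(z-p[2])/d[2]
def proj(K,T,P):
    q=np.linalg.inv(T)@np.append(P,1); q=K@q[:3]; return q[:2]/q[2]
def load(fn):
    d=np.load("pics/"+fn+".npz"); return d["im"],d["K"],d["T"]
E
python3 - <<'E'
from h import *
a=snap("scene","scene1.png");b=snap("side","side1.png");w=snap("wrist","wrist1.png")
for x in (a,b,w): print(x[2].round(3).tolist())
cv2.imwrite("pics/both.png",cv2.resize(np.vstack([np.hstack([a[0],b[0]]),np.hstack([w[0],w[0]*0])]),(800,600)))
o=robot.get_obs();print(robot.nose_length,o["tool_rot"],o["position"],o["time"])
E
```

```text
pics
[[-1.0, 0.008, -0.015, 0.523], [0.015, 0.853, -0.522, 0.532], [0.008, -0.523, -0.853, 1.075], [0.0, 0.0, 0.0, 1.0]]
[[-0.941, -0.147, 0.303, 0.112], [-0.337, 0.399, -0.852, 1.086], [0.004, -0.905, -0.426, 0.666], [0.0, 0.0, 0.0, 1.0]]
[[1.0, 0.0, -0.002, 0.625], [-0.0, -0.971, -0.24, 0.067], [-0.002, 0.24, -0.971, 0.384], [0.0, 0.0, 0.0, 1.0]]
0.025 [ 7.07099010e-01  7.07114052e-01 -4.71118096e-04 -6.97096384e-04] [6.24470945e-01 1.33868780e-04 2.46788926e-01] 0.15
```

View pics/both.png

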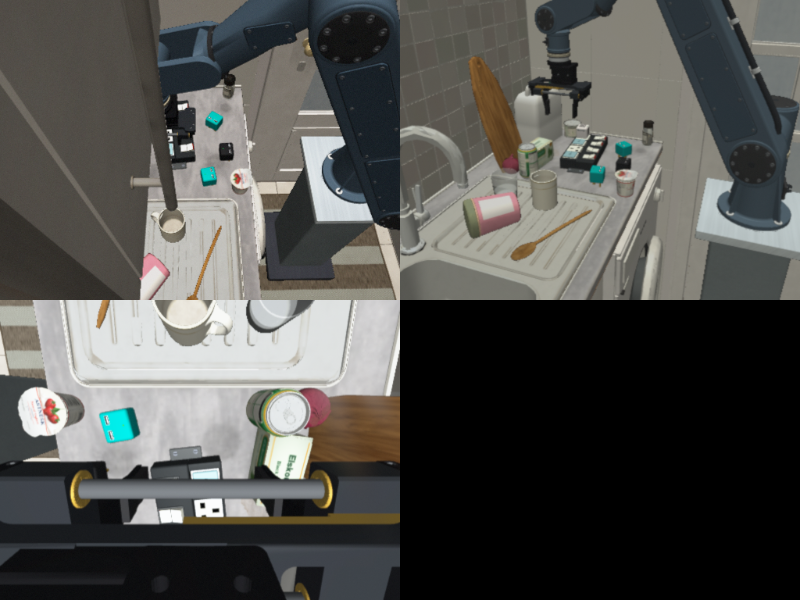

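Scene view, in this montage's pixels: a black block at (226,151), and turquoise look-alikes at (215,120) and (208,177). The tub is at (240,178), the jar at (229,85) and the mug at (171,222). The power block runs from about (180,100) to (180,160), partly hidden by the cabinet. By the description, the target is the black block at (226,151). I'll check it in close crops.

```bash
python3 - <<'E'
from h import *
a,_,_=load("scene1.png");b,_,_=load("side1.png")
ca=a[85:255,190:330];cb=b[160:245,185:325]
ca=cv2.resize(ca,None,fx=3.5,fy=3.5,interpolation=3)[:595]
cb=cv2.resize(cb,None,fx=2.2,fy=2.2,interpolation=3)
o=np.zeros((595,800,3),np.uint8);o[:ca.shape[0],:490]=ca;o[:cb.shape[0],490:490+cb.shape[1]]=cb
cv2.imwrite("pics/crop.png",o)
E
```

```text
(no output)
```

View pics/crop.png

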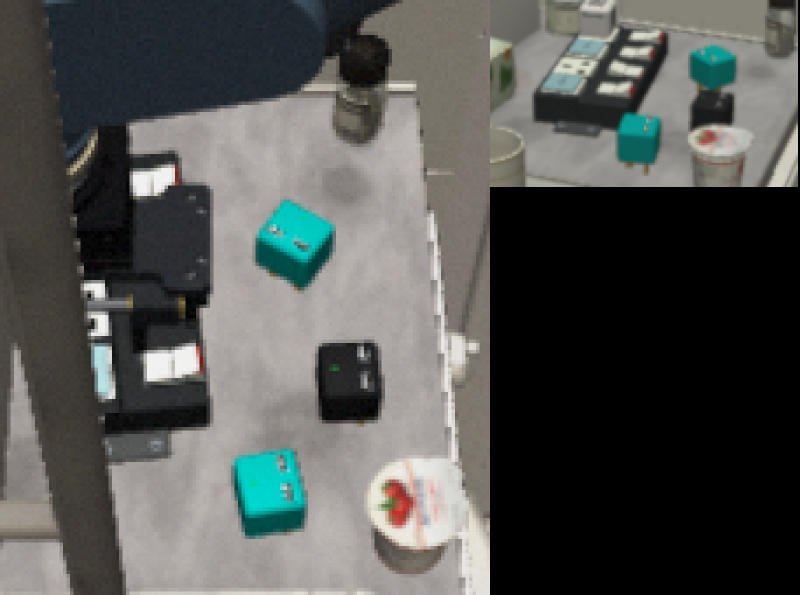

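The close crop settles it: the black charger is upright at crop (349,370), with its green lamp on the far side and its USB ports on the near side. The side view shows blue covers in bays 1 and 3, the open socket in bay 2, and the white repeater at bay 4. Next I'll measure.

```bash
python3 - <<'E'
from h import *
im,K,T=load("scene1.png")
sub=im[180:208,278:303].astype(int)
m=((sub.max(2)<75)).astype(np.uint8)
m=cv2.morphologyEx(m,cv2.MORPH_CLOSE,np.ones((5,5)))
cs,_=cv2.findContours(m,0,1);c=max(cs,key=cv2.contourArea)+np.array([278,180])
print(cv2.boundingRect(c),cv2.contourArea(c))
hull=c[:,0]
P=np.array([ray(K,T,u,0.060)[:2] for u in hull]);print(cv2.minAreaRect((P*1000).astype(np.float32)))
g=lambda x,y:(190+x/3.5,85+y/3.5)
for n,u,z in [("tl",(319,346),.06),("tr",(376,342),.06),("br",(381,397),.06),("bl",(322,399),.06),("lamp",(334,368),.06),("usb1",(365,352),.06),("usb2",(366,381),.06),("block nearleft",(207,401),.04),("rock1 near",(200,358),.045),("tub",(410,505),.071),("jar",(362,60),.105)]:
    print(n,ray(K,T,g(*u),z).round(4))
w,K2,T2=load("wrist1.png")
for n,u,z in [("sock?",(266,262),.04),("tub",(60,525-384+0),.07)]: print(n,ray(K2,T2,u,z).round(4))
cv2.imwrite("pics/w.png",cv2.resize(w[190:290,180:380],None,fx=4,fy=4))
E
```

```text
(278, 183, 21, 25) 380.5
((430.34100341796875, -59.73236083984375), (72.07788848876953, 52.11302185058594), 89.44239807128906)
tl [ 0.4471 -0.0933  0.06  ]
tr [ 0.404  -0.0964  0.06  ]
br [ 0.4031 -0.0486  0.06  ]
bl [ 0.4468 -0.0474  0.06  ]
lamp [ 0.4367 -0.0739  0.06  ]
usb1 [ 0.4128 -0.0877  0.06  ]
usb2 [ 0.4135 -0.0624  0.06  ]
block nearleft [ 0.5317 -0.0579  0.04  ]
rock1 near [ 0.5368 -0.0927  0.045 ]
tub [0.3894 0.0451 0.071 ]
jar [ 0.4048 -0.3368  0.105 ]
sock? [ 0.6366 -0.1251  0.04  ]
tub [0.3961 0.0461 0.07  ]
```

View pics/w.png

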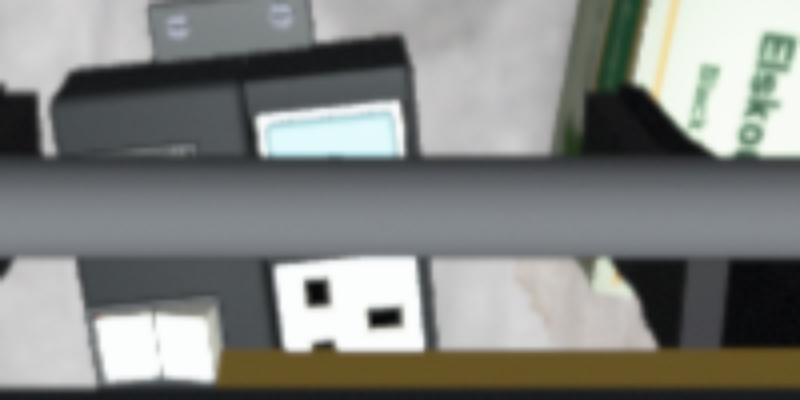

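The wrist view shows the open socket at crop (350,310), cover 1 beside it and rocker 1 at (155,340). The block's yaw is roughly +6°. I'll move aside along -y to see the whole block.

```bash
python3 -m crank '[-40,0,-5,0,0,0,0,-80,0,-10,0,0,0,0,-120,0,-15,0,0,0,0,-160,0,-20,0,0,0,0,-190,-20,-20,0,0,0,0]' 20
python3 -m crank '[0,0,0,0,0,0,0,0,0,0,0,0,0,0,0,0,0,0,0,0,0,0,0,0,0,0,0,0,0,0,0,0,0,0,0]'
python3 - <<'E'
from h import *
w,K,T=snap("wrist","wrist2.png")
cv2.imwrite("pics/w2.png",cv2.resize(w,(800,600)))
E
```

```text
time: 0.57
position: [0.608, -0.194, 0.2685]
tool_rot: [0.707, 0.707, 0.001, 0.003]
ft_force: [0.3, -1.1, 0.1]
grip_width: 0.0869
grip_force: 0.0
time: 0.98
position: [0.6053, -0.1884, 0.2674]
tool_rot: [0.706, 0.708, 0.0, -0.0]
ft_force: [0.0, 0.7, 0.1]
grip_width: 0.087
grip_force: 0.0
```

View pics/w2.png

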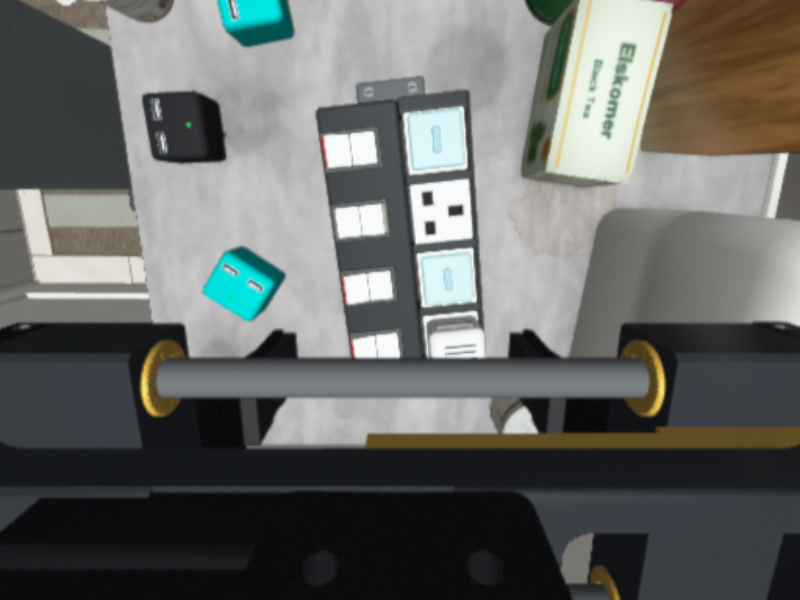

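The whole block is now in view. Bays 1 to 4 are cover at (436,139), open socket at (440,211), cover at (446,277) and repeater at (455,340). Red end faces show on rockers 1, 3 and 4, so those are on. Rocker 2, the socket's, is already off. The charger is at (183,125). A tea box stands behind at (590,100), so I'll grip the charger on its ±y faces. Now to fit the block pose.

```bash
cat >> h.py <<'E'
def rigid(L,P):
    L=np.array(L,float);P=np.array(P)[:,:2];l=L-L.mean(0);p=P-P.mean(0)
    th=np.arctan2((l[:,0]*p[:,1]-l[:,1]*p[:,0]).sum(),(l*p).sum())
    Rm=np.array([[np.cos(th),-np.sin(th)],[np.sin(th),np.cos(th)]]);t=P.mean(0)-Rm@L.mean(0)
    return th,Rm,t,(P-(L@Rm.T+t))*1000
E
python3 - <<'E'
from h import *
im,K,T=load("wrist2.png")
hsv=cv2.cvtColor(im,cv2.COLOR_BGR2HSV)
def blob(mask,c,r=26):
    x,y=int(c[0]*.64),int(c[1]*.64);m=np.zeros_like(mask);m[y-r:y+r,x-r:x+r]=mask[y-r:y+r,x-r:x+r]
    n,l,s,cc=cv2.connectedComponentsWithStats(m);i=1+s[1:,4].argmax()
    pts=np.argwhere(l==i)[:,::-1].astype(np.float32);rc=cv2.minAreaRect(pts);return rc[0],rc[1],s[i,4]
bright=(hsv[...,2]>150).astype(np.uint8)
P=[];L=[]
for n,c,l,z in [("c1",(436,139),(33,87),.048),("s",(440,211),(33,29),.04),("c2",(446,277),(33,-29),.048)]:
    b=blob(bright,c);p=ray(K,T,b[0],z);print(n,b,p.round(4));P.append(p);L.append(np.array(l)/1000)
for c,l in [((351,149),87),((361,220),29),((370,287),-29)]:
    p=ray(K,T,np.array(c)*.64,.043);P.append(p);L.append(np.array([-.037,l/1000]))
th,Rm,t,res=rigid(L,P);print("block",np.degrees(th),t,res.round(1).tolist())
dark=((hsv[...,2]<90)).astype(np.uint8)
S=[]
for c in [(429,199),(456,211),(430,228)]:
    b=blob(dark,c,7);S.append(ray(K,T,b[0],.04));print(b,S[-1].round(4))
print("sock from slots",np.degrees(rigid([(-.011,.0125),(.012,0),(-.011,-.0125)],S)[0]),rigid([(-.011,.0125),(.012,0),(-.011,-.0125)],S)[2], "from block",Rm@[.033,.029]+t)
for n,c in [("lamp",(188,125)),("usb",(155,108)),("usb",(161,142)),("tl",(143,93)),("tr",(201,92)),("bl",(152,161)),("br",(211,158))]: print(n,ray(K,T,np.array(c)*.64,.06).round(4))
print(ray(K,T,np.array((527,182))*.64,.0).round(4),"teabox bottom;",ray(K,T,np.array((236,44))*.64,.06).round(4),"teal near corner")
E
```

```text
c1 ((278.6138916015625, 89.63861083984375), (40.79652404785156, 38.90595626831055), np.int32(1565)) [ 0.6322 -0.0816  0.048 ]
s ((282.47674560546875, 135.02877807617188), (38.57634353637695, 38.628684997558594), np.int32(1301)) [ 0.6391 -0.1379  0.04  ]
c2 ((285.767333984375, 177.17327880859375), (35.32381820678711, 35.920841217041016), np.int32(1263)) [ 0.6442 -0.1936  0.048 ]
block 6.546180038995787 [ 0.60977075 -0.17034052] [[-0.5, -1.5], [-0.1, -0.1], [-1.7, 1.8], [0.5, 0.1], [0.8, 0.3], [0.9, -0.5]]
((273.5, 126.5), (5.0, 7.0), np.int32(39)) [ 0.6269 -0.1268  0.04  ]
((291.0, 134.5), (5.0, 8.0), np.int32(43)) [ 0.6505 -0.1372  0.04  ]
((275.0, 145.5), (7.0, 4.0), np.int32(36)) [ 0.6294 -0.1518  0.04  ]
sock from slots 5.468688596414307 [ 0.63890357 -0.1382746 ] from block [ 0.63924948 -0.13776746]
lamp [ 0.4405 -0.0723  0.06  ]
usb [ 0.4167 -0.0602  0.06  ]
usb [ 0.418  -0.0847  0.06  ]
tl [ 0.4091 -0.0497  0.06  ]
tr [ 0.4532 -0.0489  0.06  ]
bl [ 0.409  -0.0988  0.06  ]
br [ 0.4556 -0.0965  0.06  ]
[ 0.722 -0.113  0.   ] teabox bottom; [ 0.4827 -0.0163  0.06  ] teal near corner
```

```bash
python3 -m crank '[19,-29,5,0,0,-7,0,38,-58,10,0,0,-14,0,57,-87,15,0,0,-21,0,76,-116,20,0,0,-28,0,95,-145,25,0,0,-35,0]' 20 >/dev/null
python3 -m crank '[0,0,10,0,0,-7,20,0,0,20,0,0,-14,30,0,0,30,0,0,-21,40,0,0,30,0,0,-28,50,0,0,30,0,0,-35,60]' >/dev/null
python3 -m crank '[0,0,0,0,0,-7,60,0,0,0,0,0,-14,60,0,0,0,0,0,-21,60,0,0,0,0,0,-22,60,0,0,0,0,0,-22,60]'
cat >> h.py <<'E'
def goto(p,yaw=None):
    "shift in tool mm and az in deg to a TCP goal; yaw = heading of tool -x in world, deg"
    o=robot.get_obs();M=R.from_quat(o["tool_rot"]).as_matrix()
    s=M.T@(np.array(p)-o["position"])*1000
    y=np.degrees(np.arctan2(-M[1,0],-M[0,0]))
    print("shift",s.round(1),"yaw",round(y,2),"az",None if yaw is None else round(-(yaw-y),2),"tilt",np.degrees(np.arccos(-M[2,2])).round(2),"t",o["time"])
E
python3 - <<'E'
from h import *
goto([.429,-.0725,.054],2)
w,K,T=snap("wrist","wrist3.png")
cv2.imwrite("pics/w3.png",cv2.resize(w,(800,600)))
E
```

```text
time: 2.28
position: [0.4602, -0.0943, 0.2127]
tool_rot: [-0.017, 1.0, -0.0, 0.0]
ft_force: [1.0, 0.4, -0.5]
grip_width: 0.0667
grip_force: 0.0
shift [ 30.5  22.9 158.7] yaw 1.96 az -0.04 tilt 0.02 t 2.2833
```

View pics/w3.png

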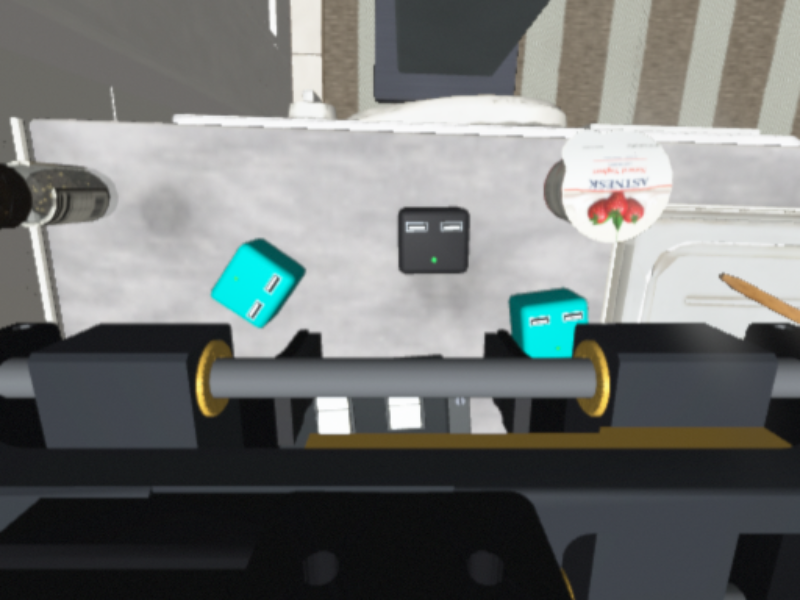

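From above, the black charger's top face spans (399,207) to (469,272), with the lamp towards the block and nearly no tilt. I'll refine the position from this view.

```bash
python3 - <<'E'
from h import *
im,K,T=load("wrist3.png")
m=np.zeros(im.shape[:2],np.uint8);s=im[120:185,245:312];m[120:185,245:312]=(s.max(2)<85)
m=cv2.morphologyEx(m,cv2.MORPH_CLOSE,np.ones((9,9)))
c=max(cv2.findContours(m,0,1)[0],key=cv2.contourArea)[:,0]
P=np.array([ray(K,T,u,.06)[:2]*1000 for u in c],np.float32);r=cv2.minAreaRect(P);print(r)
for u in [(434,260),(417,227),(452,227)]: print(ray(K,T,np.array(u)*.64,.06).round(4))
goto([r[0][0]/1000,r[0][1]/1000,.054])
E
```

```text
((427.7777099609375, -72.55060577392578), (44.170223236083984, 48.16508865356445), 1.9261530637741089)
[ 0.4414 -0.0713  0.06  ]
[ 0.419  -0.0842  0.06  ]
[ 0.4182 -0.0602  0.06  ]
shift [ 31.7  23.  158.6] yaw 1.91 az None tilt 0.02 t 2.3333
```

```bash
python3 -m crank '[16,11.5,0,0,0,0,60,32,23,0,0,0,0,60,32,23,30,0,0,0,60,32,23,60,0,0,0,60,32,23,80,0,0,0,60]' >/dev/null
python3 -m crank '[0,0,20,0,0,0,60,0,0,40,0,0,0,60,0,0,60,0,0,0,60,0,0,72,0,0,0,60,0,0,79,0,0,0,60]'
python3 -m crank '[0,0,0,0,0,0,60,0,0,0,0,0,0,90,0,0,0,0,0,0,110,0,0,0,0,0,0,140,0,0,0,0,0,0,160]' 20
python3 -m crank '[0,0,0,0,0,0,160,0,0,0,0,0,0,160,0,0,0,0,0,0,160,0,0,0,0,0,0,160,0,0,0,0,0,0,160]'
python3 -c "
from h import *
goto([.4278,-.0726,.054])"
```

```text
time: 3.17
position: [0.4269, -0.0728, 0.0522]
tool_rot: [-0.017, 1.0, 0.0, -0.001]
ft_force: [-0.4, 0.4, 1.2]
grip_width: 0.0666
grip_force: 0.0
time: 3.58
position: [0.4277, -0.0733, 0.0544]
tool_rot: [-0.017, 1.0, -0.0, 0.001]
ft_force: [-0.3, -0.7, 2.5]
grip_width: 0.05
grip_force: 20.0
time: 4.0
position: [0.4278, -0.0733, 0.0543]
tool_rot: [-0.017, 1.0, -0.0, 0.001]
ft_force: [0.5, 0.1, 6.9]
grip_width: 0.0501
grip_force: 20.0
shift [-0.   0.7  0.3] yaw 1.99 az None tilt 0.12 t 4.0
```

Gripped at 50 mm, so it is square in the jaws. I'll lift it, carry it a little past the socket and take one close look.

```bash
python3 -m crank '[0,0,-20,0,0,0,160,0,0,-50,0,0,0,160,0,0,-85,0,0,0,160,0,0,-120,0,0,0,160,0,0,-146,0,0,0,160]'
python3 -m crank '[-40,-12,0,0,0,-1,160,-80,-24,0,0,0,-2,160,-120,-36,0,0,0,-3,160,-160,-48,0,0,0,-4,160,-200,-60,0,0,0,-4.3,160]' 
python3 -m crank '[-25,-7,0,0,0,0,160,-49,-14,0,0,0,0,160,-49,-14,0,0,0,0,160,-49,-14,0,0,0,0,160,-49,-14,0,0,0,0,160]' 
python3 - <<'E'
from h import *
goto([.639,-.138,.13],6.3)
w,K,T=snap("wrist","wrist4.png"); s,_,_=snap("side","side4.png")
a=cv2.resize(w,(800,600))[:450]
b=cv2.resize(s[100:225,180:340],None,fx=3,fy=3)
o=np.zeros((600,800,3),np.uint8);o[:330]=cv2.resize(w[:280],(604,330)).shape and 0
o[:330,:604]=cv2.resize(w[:280],(604,330));o[330:330+270,:346]=cv2.resize(b,(346,270))
cv2.imwrite("pics/w4.png",o)
E
```

```text
time: 4.42
position: [0.4272, -0.0731, 0.2019]
tool_rot: [-0.017, 1.0, -0.0, 0.001]
ft_force: [1.6, 0.4, -0.1]
grip_width: 0.0501
grip_force: 20.0
time: 4.83
position: [0.6298, -0.1261, 0.1995]
tool_rot: [-0.055, 0.998, 0.0, -0.0]
ft_force: [-0.0, -0.6, -0.9]
grip_width: 0.0498
grip_force: 20.0
time: 5.25
position: [0.6774, -0.134, 0.1985]
tool_rot: [-0.055, 0.998, 0.001, -0.002]
ft_force: [0.4, 1.3, -1.0]
grip_width: 0.0497
grip_force: 20.0
shift [38.4  0.1 68.6] yaw 6.3 az 0.0 tilt 0.2 t 5.25
```

View pics/w4.png

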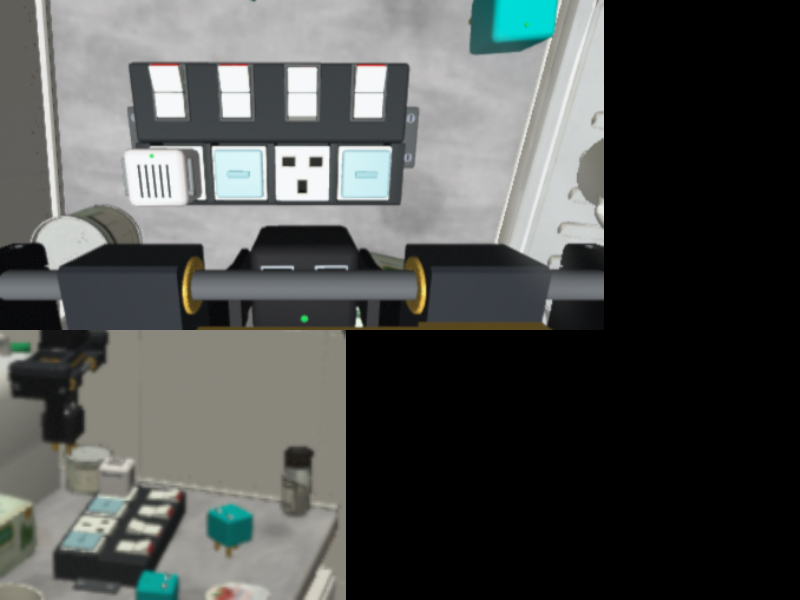

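The socket's slots show clearly at (288,161), (316,161) and (302,186). The held charger's lamp is at (304,319), with its USB ports at (278,268) and (331,268), and its pins hang straight in the side view. I'll compute the alignment within this single image.

```bash
python3 - <<'E'
from h import *
im,K,T=load("wrist4.png")
g=cv2.cvtColor(im,cv2.COLOR_BGR2GRAY);f=1.1797
S=[]
for c in [(288,161),(316,161),(302,186)]:
    x,y=int(c[0]/f),int(c[1]/f);m=np.zeros_like(g);m[y-9:y+10,x-9:x+10]=g[y-9:y+10,x-9:x+10]<110
    M=cv2.moments(m,True);u=(M['m10']/M['m00'],M['m01']/M['m00']);S.append(ray(K,T,u,.04));print(u,M['m00'],S[-1].round(4))
th,_,t,res=rigid([(-.011,-.0125),(-.011,.0125),(.012,0)],S);
# earth order: left in image = -y
print("socket",t,np.degrees(th),res.round(1).tolist())
z=robot.get_obs()["position"][2]+.0057
m=(im[...,1].astype(int)-im[...,2]>60)&(im[...,1].astype(int)-im[...,0]>40);m[:255]=0;m[:, :240]=0;m[:,275:]=0
v=np.argwhere(m).mean(0)[::-1];l=ray(K,T,v,z);u=[ray(K,T,np.array(c)/f,z) for c in [(278,268),(331,268)]]
print("lamp",v,l,"usb",u);um=(u[0]+u[1])/2
print("charger ctr from lamp/usb",um+(l-um)*.0092/.0228)
goto(list(t)+[.1])
E
```

```text
(244.5, 137.0) 70.0 [ 0.6293 -0.1517  0.04  ]
(267.5, 137.0) 70.0 [ 0.6266 -0.1269  0.04  ]
(255.96052631578948, 157.93421052631578) 76.0 [ 0.6506 -0.1369  0.04  ]
socket [ 0.63882892 -0.13814618] 6.181899122991025 [[0.1, 0.0], [0.1, 0.0], [-0.2, -0.0]]
lamp [257.57575758 269.93939394] [ 0.69040855 -0.13123607  0.20486299] usb [array([ 0.66695722, -0.14533922,  0.20486299]), array([ 0.66441284, -0.12201135,  0.20486299])]
charger ctr from lamp/usb [ 0.67566119 -0.13269104  0.20486299]
shift [38.5  0.  99.2] yaw 6.3 az None tilt 0.14 t 5.35
```

```bash
python3 -m crank '[20,0,0,0,0,0,160,38,0,0,0,0,0,160,38,0,35,0,0,0,160,38,0,70,0,0,0,160,38,0,98,0,0,0,160]' >/dev/null
python3 -m crank '[0,0,0,0,0,0,160,0,0,0,0,0,0,160,0,0,0,0,0,0,160,0,0,0,0,0,0,160,0,0,0,0,0,0,160]'
python3 -c "
from h import *
goto([.6388,-.1381,.0765],6.2)"
```

```text
time: 6.18
position: [0.6426, -0.1392, 0.1041]
tool_rot: [-0.055, 0.998, -0.001, 0.002]
ft_force: [0.6, 0.1, -1.0]
grip_width: 0.0496
grip_force: 20.0
shift [ 3.8  1.5 27.6] yaw 6.31 az 0.11 tilt 0.26 t 6.1833
```

```bash
python3 -m crank '[0,0,0,0,0,0,160,0,0,0,0,0,0,160,0,0,0,0,0,0,160,0,0,0,0,0,0,160,0,0,0,0,0,0,160]' >/dev/null
python3 - <<'E'
from h import *
for i in range(4):
    goto([.6388,-.1381,.0765],6.2); robot.camera("side")
E
```

```text
shift [ 2.3  0.8 25.2] yaw 6.3 az 0.1 tilt 0.01 t 6.6
shift [ 2.3  0.8 25. ] yaw 6.3 az 0.1 tilt 0.0 t 6.65
shift [ 2.2  0.8 25. ] yaw 6.3 az 0.1 tilt 0.01 t 6.7
shift [ 2.2  0.8 24.9] yaw 6.3 az 0.1 tilt 0.01 t 6.75
```

```bash
python3 -m crank '[1.8,0.5,0,0,0,0,160,1.8,0.5,2,0,0,0,160,1.8,0.5,5,0,0,0,160,1.8,0.5,7,0,0,0,160,1.8,0.5,9,0,0,0,160]'
python3 -m crank '[0,0,1,0,0,0,160,0,0,2,0,0,0,160,0,0,3,0,0,0,160,0,0,4,0,0,0,160,0,0,4,0,0,0,160]'
python3 -c "
from h import *
goto([.6388,-.1381,.0765],6.2)"
```

```text
time: 7.22
position: [0.6392, -0.1383, 0.0921]
tool_rot: [-0.055, 0.998, 0.0, -0.0]
ft_force: [-0.1, 0.9, -0.9]
grip_width: 0.05
grip_force: 20.0
time: 7.63
position: [0.6393, -0.1383, 0.0884]
tool_rot: [-0.055, 0.998, 0.0, -0.0]
ft_force: [0.6, 0.3, -1.7]
grip_width: 0.05
grip_force: 20.0
shift [ 0.4  0.3 11.9] yaw 6.3 az 0.1 tilt 0.02 t 7.6333
```

The TCP is at .0884 with no contact force, so the pins are about 6 mm into the slots. I'll press on down.

```bash
python3 -m crank '[0,0,2,0,0,0,160,0,0,4,0,0,0,160,0,0,6,0,0,0,160,0,0,8,0,0,0,160,0,0,10,0,0,0,160]'
python3 -m crank '[0,0,1,0,0,0,160,0,0,2,0,0,0,160,0,0,2.5,0,0,0,160,0,0,2.5,0,0,0,160,0,0,2.5,0,0,0,160]'
python3 -c "
from h import *
goto([.6388,-.1381,.0763],6.2)"
```

```text
time: 8.05
position: [0.6393, -0.1383, 0.0783]
tool_rot: [-0.055, 0.998, 0.0, -0.0]
ft_force: [-0.6, 0.4, -1.3]
grip_width: 0.05
grip_force: 20.0
time: 8.47
position: [0.6392, -0.1383, 0.0766]
tool_rot: [-0.055, 0.998, 0.0, -0.0]
ft_force: [-1.9, -0.2, 3.6]
grip_width: 0.0497
grip_force: 20.0
shift [0.4 0.3 0.3] yaw 6.31 az 0.11 tilt 0.01 t 8.4667
```

Fully home: the TCP is at .0766 with light contact force. Now I'll open, back off straight up, and check the seating.

```bash
python3 -m crank '[0,0,1,0,0,0,160,0,0,1,0,0,0,160,0,0,1,0,0,0,100,0,0,0,0,0,0,60,0,0,0,0,0,0,60]'
python3 -m crank '[0,0,-5,0,0,0,60,0,0,-15,0,0,0,60,0,0,-40,0,0,0,60,0,0,-80,0,0,0,60,35,0,-110,0,0,0,160]' 
python3 -m crank '[0,0,0,0,0,0,255,0,0,0,0,0,0,255,0,0,0,0,0,0,255,0,0,0,0,0,0,255,0,0,0,0,0,0,255]' 
python3 - <<'E'
from h import *
Rm=R.from_euler('z',6.2,degrees=True).as_matrix()[:2,:2];t=np.array([.6388,-.1381])-Rm@[.033,.029];print(t)
for n,l in [("r1",(-.052,.087)),("r3",(-.052,-.029)),("r2",(-.022,.029))]:
    p=Rm@l+t;print(n,p);goto(list(p)+[.068],6.2)
s,K,T=snap("side","side5.png");print(proj(K,T,[.6388,-.1381,.06]))
w,_,_=snap("wrist","wrist5.png")
o=np.zeros((600,800,3),np.uint8);o[:480,:640]=cv2.resize(w,(640,480))
cv2.imwrite("pics/s5.png",np.vstack([cv2.resize(w[:270],(576,304)),cv2.resize(s[130:250,190:430],(576,288))]))
E
```

```text
time: 8.88
position: [0.6397, -0.1385, 0.0759]
tool_rot: [-0.055, 0.998, -0.0, 0.0]
ft_force: [-0.2, -0.3, 0.3]
grip_width: 0.0592
grip_force: 0.0
time: 9.3
position: [0.6141, -0.1429, 0.1869]
tool_rot: [-0.056, 0.998, -0.002, 0.006]
ft_force: [2.2, -1.9, 1.1]
grip_width: 0.064
grip_force: 0.0
time: 9.72
position: [0.6078, -0.1415, 0.1817]
tool_rot: [-0.055, 0.998, 0.001, -0.001]
ft_force: [0.1, 0.1, -0.5]
grip_width: 0.0346
grip_force: 0.0
[ 0.609125   -0.17049436]
r1 [ 0.54803321 -0.08961919]
shift [ 53.5  58.  113.9] yaw 6.31 az 0.11 tilt 0.13 t 9.7167
r3 [ 0.56056113 -0.2049407 ]
shift [ 53.7 -58.  113.7] yaw 6.31 az 0.11 tilt 0.13 t 9.7167
r2 [ 0.5841217  -0.14403996]
shift [ 23.6  -0.  113.8] yaw 6.31 az 0.11 tilt 0.13 t 9.7167
[222.71021728 183.97171391]
```

View pics/s5.png

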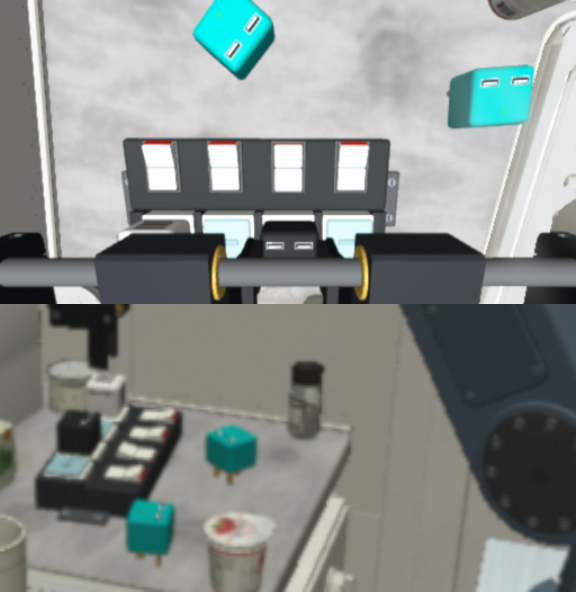

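The charger sits home between the covers at (290,245). Rockers 1, 3 and 4 show red and rocker 2 does not. Next I press rocker 1 off on its near half with closed fingers.

```bash
python3 -m crank '[20,25,0,0,0,0,255,40,50,0,0,0,0,255,53.5,58,25,0,0,0,255,53.5,58,55,0,0,0,255,53.5,58,85,0,0,0,255]' >/dev/null
python3 -m crank '[0,0,0,0,0,0,255,0,0,4,0,0,0,255,0,0,8,0,0,0,255,0,0,12,0,0,0,255,0,0,16,0,0,0,255]'
python3 -c "
from h import *
goto([.5480,-.0896,.068],6.2)"
```

```text
time: 10.65
position: [0.5495, -0.0905, 0.0832]
tool_rot: [-0.055, 0.998, -0.001, 0.001]
ft_force: [-0.3, -0.6, 0.3]
grip_width: 0.0008
grip_force: 0.0
shift [ 1.4  1.1 15.2] yaw 6.3 az 0.1 tilt 0.17 t 10.65
```

```bash
python3 -m crank '[0,0,3,0,0,0,255,0,0,6,0,0,0,255,0,0,8,0,0,0,255,0,0,10,0,0,0,255,0,0,11,0,0,0,255]'
python3 -m crank '[0,0,1,0,0,0,255,0,0,2,0,0,0,255,0,0,3,0,0,0,255,0,0,3,0,0,0,255,0,0,3,0,0,0,255]'
python3 -c "
from h import *
goto([.5480,-.0896,.068],6.2)"
```

```text
time: 11.07
position: [0.5482, -0.0901, 0.0711]
tool_rot: [-0.055, 0.998, 0.0, -0.0]
ft_force: [0.0, 0.6, -0.6]
grip_width: 0.0007
grip_force: 0.0
time: 11.48
position: [0.5485, -0.0901, 0.0685]
tool_rot: [-0.055, 0.998, -0.0, 0.0]
ft_force: [-0.9, 0.7, 3.9]
grip_width: 0.0005
grip_force: 1.8
shift [0.5 0.5 0.5] yaw 6.3 az 0.1 tilt 0.03 t 11.4833
```

```bash
python3 -m crank '[0,0,0.5,0,0,0,255,0,0,1,0,0,0,255,0,0,1,0,0,0,255,0,0,1,0,0,0,255,0,0,1,0,0,0,255]'
python3 -m crank '[0,0,-20,0,0,0,255,0,-20,-40,0,0,0,255,0,-60,-40,0,0,0,255,0,-100,-40,0,0,0,255,0,-116,-40,0,0,0,255]' >/dev/null
python3 -m crank '[0,0,0,0,0,0,255,0,0,10,0,0,0,255,0,0,20,0,0,0,255,0,0,28,0,0,0,255,0,0,28,0,0,0,255]' 
python3 -m crank '[0,0,3,0,0,0,255,0,0,6,0,0,0,255,0,0,8,0,0,0,255,0,0,9,0,0,0,255,0,0,10,0,0,0,255]' 
python3 -c "
from h import *
goto([.5606,-.2049,.068],6.2)"
```

```text
time: 11.9
position: [0.5485, -0.0901, 0.0684]
tool_rot: [-0.055, 0.998, -0.0, 0.0]
ft_force: [-1.6, 0.9, 10.8]
grip_width: 0.0005
grip_force: 5.2
time: 12.73
position: [0.559, -0.2027, 0.0763]
tool_rot: [-0.056, 0.998, 0.002, -0.003]
ft_force: [-0.4, -0.1, 0.9]
grip_width: 0.0006
grip_force: 0.0
time: 13.15
position: [0.5615, -0.2055, 0.0692]
tool_rot: [-0.055, 0.998, -0.0, 0.0]
ft_force: [-0.2, 0.0, 0.5]
grip_width: 0.0006
grip_force: 0.0
shift [0.8 0.7 1.2] yaw 6.31 az 0.11 tilt 0.06 t 13.15
```

```bash
python3 -m crank '[0,0,0.5,0,0,0,255,0,0,1,0,0,0,255,0,0,1.5,0,0,0,255,0,0,2,0,0,0,255,0,0,2,0,0,0,255]'
python3 -m crank '[0,0,-20,0,0,0,255,0,0,-40,0,0,0,255,-10,20,-40,0,0,0,255,-20,40,-40,0,0,0,255,-30,58,-40,0,0,0,255]' >/dev/null
python3 -m crank '[0,0,0,0,0,0,255,0,0,0,0,0,0,255,0,0,10,0,0,0,255,0,0,20,0,0,0,255,0,0,25,0,0,0,255]' 
python3 -c "
from h import *
goto([.5841,-.1440,.068],6.2)"
```

```text
time: 13.57
position: [0.5614, -0.2055, 0.0685]
tool_rot: [-0.055, 0.998, -0.0, 0.0]
ft_force: [-1.0, 1.5, 6.4]
grip_width: 0.0002
grip_force: 3.6
time: 14.4
position: [0.5833, -0.145, 0.0803]
tool_rot: [-0.054, 0.999, 0.001, -0.001]
ft_force: [-0.4, -0.2, -0.0]
grip_width: 0.0002
grip_force: 0.0
shift [-0.9  0.9 12.3] yaw 6.22 az 0.02 tilt 0.15 t 14.4
```

```bash
python3 -m crank '[0,0,4,0,0,0,255,0,0,8,0,0,0,255,0,0,11,0,0,0,255,0,0,12,0,0,0,255,0,0,13,0,0,0,255]' 
python3 -m crank '[0,0,0.5,0,0,0,255,0,0,1,0,0,0,255,0,0,1.5,0,0,0,255,0,0,2,0,0,0,255,0,0,2,0,0,0,255]'
python3 -c "
from h import *
goto([.5841,-.1440,.068],6.2)"
```

```text
time: 14.82
position: [0.5844, -0.1446, 0.0689]
tool_rot: [-0.055, 0.998, 0.0, -0.0]
ft_force: [-0.4, -0.2, 0.3]
grip_width: 0.0007
grip_force: 0.0
time: 15.23
position: [0.5846, -0.1445, 0.0685]
tool_rot: [-0.055, 0.998, -0.0, 0.0]
ft_force: [-2.8, 1.1, 6.4]
grip_width: 0.0005
grip_force: 3.6
shift [0.4 0.5 0.5] yaw 6.32 az 0.12 tilt 0.03 t 15.2333
```

All three stopped dead at level. I'll raise, move past the block so it's in view, and check.

```bash
python3 -m crank '[0,0,-30,0,0,0,255,0,0,-60,0,0,0,255,0,0,-95,0,0,0,255,-30,0,-130,0,0,0,255,-60,0,-130,0,0,0,255]' >/dev/null
python3 -m crank '[-20,0,0,0,0,0,255,-35,0,0,0,0,0,255,-35,0,0,0,0,0,255,-35,0,0,0,0,0,255,-35,0,0,0,0,0,255]'
python3 - <<'E'
from h import *
w,K,T=snap("wrist","wrist6.png");s,_,_=snap("side","side6.png")
cv2.imwrite("pics/s6.png",np.vstack([cv2.resize(w[:270],(576,304)),cv2.resize(s[150:250,190:390],(576,288))]))
E
```

```text
time: 16.07
position: [0.6775, -0.1337, 0.1965]
tool_rot: [-0.055, 0.998, 0.0, -0.001]
ft_force: [-1.3, -0.2, -0.3]
grip_width: 0.0006
grip_force: 0.0
```

View pics/s6.png

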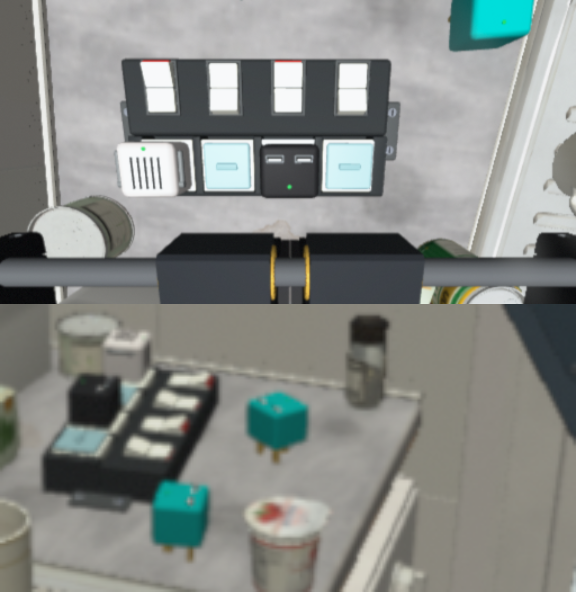

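Rockers 2 and 4 now show red, and 1 and 3 do not. I'll check the charger's seating numerically from its USB ports at (274,159) and (304,159) and its lamp at (290,186).

```bash
python3 - <<'E'
from h import *
im,K,T=load("wrist6.png")
f=np.array([512/576,270/304])
p=[ray(K,T,np.array(c)*f,.082) for c in [(274,159.5),(304,159.5),(290,186.5)]]
um=(p[0]+p[1])/2;d=p[2]-um
print("ctr",um+d*.0092/.0228,"usb gap mm",np.linalg.norm(p[1]-p[0])*1000,"lamp-usb",np.linalg.norm(d)*1000,"(expected 24, 22.8) target .6388 -.1381")
E
```

```text
ctr [ 0.63899752 -0.13665154  0.082     ] usb gap mm 24.7387977790572 lamp-usb 22.448428340422396 (expected 24, 22.8) target .6388 -.1381
```

Centre, size and height all match the charger being fully home, and the robot touches nothing.

```bash
python3 -c "
from rig import robot
print(robot.hand_in())"
```

```text
the job is handed in; nothing more can be done
None
```

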